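# Find the rocking corner and shim it

### The job

The analyser's base plate rocks on the bench because one of its four feet does not bear. Press down on the bare corners with a fingertip until you find the one that gives, then press that corner's tapered shim in flat under the foot until it is snug, and press the same corner down again, firmly, to be sure that it no longer rocks. Only touch and push: pick nothing up, do not shift the plate, and leave the other three shims and everything around where they are.

Things in the scene. Friction and masses are not known exactly. Their poses are not given: they have to be found in the camera images.
- plate: Aluminium base plate 190 (its x) x 260 (its y) x 12 mm, standing loose on the bench with a white analyser (140 x 120 mm, housing top 95 mm, green knob 155 mm above the bench) screwed on its middle; 2.7 kg in all. Origin: at bench level under its middle, z up. Upper face 27 mm, lower face 15 mm above the bench. Four square feet; under one of them are 5 mm of air.
- corner_near_left (a point): Where to press the plate's corner nearer the robot, left (+y): on its upper face, 13 and 14 mm in from the edges. If its foot hangs in the air it goes down 4 mm under 3 to 6 N and comes back when let go; else it gives under 1 mm. Its rubber foot, 28 x 28 mm, is centred 76 mm along x and 110 mm along y from the plate's middle.
- corner_near_right (a point): Where to press the plate's corner nearer the robot, right (-y): on its upper face, 13 and 14 mm in from the edges. If its foot hangs in the air it goes down 4 mm under 3 to 6 N and comes back when let go; else it gives under 1 mm. Its rubber foot, 28 x 28 mm, is centred 76 mm along x and 110 mm along y from the plate's middle.
- corner_far_left (a point): Where to press the plate's corner farther from the robot, left (+y): on its upper face, 13 and 14 mm in from the edges. If its foot hangs in the air it goes down 4 mm under 3 to 6 N and comes back when let go; else it gives under 1 mm. Its rubber foot, 28 x 28 mm, is centred 76 mm along x and 110 mm along y from the plate's middle.
- corner_far_right (a point): Where to press the plate's corner farther from the robot, right (-y): on its upper face, 13 and 14 mm in from the edges. If its foot hangs in the air it goes down 4 mm under 3 to 6 N and comes back when let go; else it gives under 1 mm. Its rubber foot, 28 x 28 mm, is centred 76 mm along x and 110 mm along y from the plate's middle.
- shim_near_left: Loose grey tapered shim, 65 x 28 mm, 40 g, lying flat on the bench outside the plate's corner nearer the robot, left (+y), thin edge towards the foot. Origin: under the middle of the thin edge; +x points the way it goes in, along the plate's y, z up. 2.5 mm thick at the thin edge, rising evenly to 8.4 mm, with an upright lip 16 mm high, 9 mm thick at the outer end.
- lip_near_left (a point): Middle of the flat outer face of the lip of shim_near_left, 65 mm behind its thin edge, 8 mm above the bench: the place to push. It takes less than 2 N to slide. Under a foot that hangs it comes snug with 28 mm of it under the foot (thin edge about 95 mm from the plate's middle line) and then resists; a foot that bears stops the thin edge at its outer face.
- shim_near_right: Loose grey tapered shim, 65 x 28 mm, 40 g, lying flat on the bench outside the plate's corner nearer the robot, right (-y), thin edge towards the foot. Origin: under the middle of the thin edge; +x points the way it goes in, along the plate's y, z up. 2.5 mm thick at the thin edge, rising evenly to 8.4 mm, with an upright lip 16 mm high, 9 mm thick at the outer end.
- lip_near_right (a point): Middle of the flat outer face of the lip of shim_near_right, 65 mm behind its thin edge, 8 mm above the bench: the place to push. It takes less than 2 N to slide. Under a foot that hangs it comes snug with 28 mm of it under the foot (thin edge about 95 mm from the plate's middle line) and then resists; a foot that bears stops the thin edge at its outer face.
- shim_far_left: Loose grey tapered shim, 65 x 28 mm, 40 g, lying flat on the bench outside the plate's corner farther from the robot, left (+y), thin edge towards the foot. Origin: under the middle of the thin edge; +x points the way it goes in, along the plate's y, z up. 2.5 mm thick at the thin edge, rising evenly to 8.4 mm, with an upright lip 16 mm high, 9 mm thick at the outer end.
- lip_far_left (a point): Middle of the flat outer face of the lip of shim_far_left, 65 mm behind its thin edge, 8 mm above the bench: the place to push. It takes less than 2 N to slide. Under a foot that hangs it comes snug with 28 mm of it under the foot (thin edge about 95 mm from the plate's middle line) and then resists; a foot that bears stops the thin edge at its outer face.
- shim_far_right: Loose grey tapered shim, 65 x 28 mm, 40 g, lying flat on the bench outside the plate's corner farther from the robot, right (-y), thin edge towards the foot. Origin: under the middle of the thin edge; +x points the way it goes in, along the plate's y, z up. 2.5 mm thick at the thin edge, rising evenly to 8.4 mm, with an upright lip 16 mm high, 9 mm thick at the outer end.
- lip_far_right (a point): Middle of the flat outer face of the lip of shim_far_right, 65 mm behind its thin edge, 8 mm above the bench: the place to push. It takes less than 2 N to slide. Under a foot that hangs it comes snug with 28 mm of it under the foot (thin edge about 95 mm from the plate's middle line) and then resists; a foot that bears stops the thin edge at its outer face.
- vial: Small glass sample vial, 24 mm across, 48 mm high, standing beside the plate's left edge. Not part of the job. Origin: centre of its underside.
- jar: Amber jar, 38 mm across, 45 mm high, standing beside the plate's right edge. Not part of the job. Origin: centre of its underside.
- spatula: Thin steel laboratory spatula, 180 mm long, lying flat in front of the plate. Not part of the job. Origin: centre of its underside.
- wash_bottle: White wash bottle, 72 mm across, 220 mm high with its spout, on the left. Not part of the job. Origin: centre of its underside.
- beaker: Glass beaker, 68 mm across, 90 mm high, on the right. Not part of the job. Origin: centre of its underside.
- screwdriver: Screwdriver, 180 mm long, lying on the left. Not part of the job. Origin: centre of its underside.
Mind the look-alikes: they are no part of the job. Leave any yellow look-alike of the shim_near_left alone.

How it is judged (in metres and radians):
On the way, in this order (a step that is already met when the one before it is completed fails the run):
1. the corner that rocks is pressed down and gives (angle between plate's own z axis and vertical above 0.022 rad and contact force between the fingers and plate above 0.5 N), for 0.05 s.
2. that corner's shim is in under its foot, snug, the other shims left alone ((((y of shim_near_left in the frame of plate below 0.104 m and x of shim_near_left in the frame of plate between -0.09 and -0.062 m) and distance of each of shim_near_right, shim_far_left, shim_far_right from where it was at the start of the episode below 0.01 m) or ((y of shim_near_right in the frame of plate above -0.104 m and x of shim_near_right in the frame of plate between -0.09 and -0.062 m) and distance of each of shim_near_left, shim_far_left, shim_far_right from where it was at the start of the episode below 0.01 m) or ((y of shim_far_left in the frame of plate below 0.104 m and x of shim_far_left in the frame of plate between 0.062 and 0.09 m) and distance of each of shim_near_left, shim_near_right, shim_far_right from where it was at the start of the episode below 0.01 m) or ((y of shim_far_right in the frame of plate above -0.104 m and x of shim_far_right in the frame of plate between 0.062 and 0.09 m) and distance of each of shim_near_left, shim_near_right, shim_far_left from where it was at the start of the episode below 0.01 m))), for 0.1 s.
3. the shimmed corner is pressed firmly again and stays level ((((y of shim_near_left in the frame of plate below 0.104 m and x of shim_near_left in the frame of plate between -0.09 and -0.062 m) and contact force between the fingers and plate above 6 N and angle between plate's own z axis and vertical below 0.012 rad and horizontal distance between the grasp point and corner_near_left below 0.05 m) or ((y of shim_near_right in the frame of plate above -0.104 m and x of shim_near_right in the frame of plate between -0.09 and -0.062 m) and contact force between the fingers and plate above 6 N and angle between plate's own z axis and vertical below 0.012 rad and horizontal distance between the grasp point and corner_near_right below 0.05 m) or ((y of shim_far_left in the frame of plate below 0.104 m and x of shim_far_left in the frame of plate between 0.062 and 0.09 m) and contact force between the fingers and plate above 6 N and angle between plate's own z axis and vertical below 0.012 rad and horizontal distance between the grasp point and corner_far_left below 0.05 m) or ((y of shim_far_right in the frame of plate above -0.104 m and x of shim_far_right in the frame of plate between 0.062 and 0.09 m) and contact force between the fingers and plate above 6 N and angle between plate's own z axis and vertical below 0.012 rad and horizontal distance between the grasp point and corner_far_right below 0.05 m))), for 0.2 s.
At the end, for the whole second after the job is handed in: The shim of the foot that did not bear lies at least 20 mm under it, within 14 mm of its middle sideways; the other shims are within 10 mm of where they lay; the plate is at rest, level within 0.012 rad, within 12 mm of its place; no bystander moved over 30 mm ((((y of shim_near_left in the frame of plate below 0.104 m and x of shim_near_left in the frame of plate between -0.09 and -0.062 m) and distance of each of shim_near_right, shim_far_left, shim_far_right from where it was at the start of the episode below 0.01 m) or ((y of shim_near_right in the frame of plate above -0.104 m and x of shim_near_right in the frame of plate between -0.09 and -0.062 m) and distance of each of shim_near_left, shim_far_left, shim_far_right from where it was at the start of the episode below 0.01 m) or ((y of shim_far_left in the frame of plate below 0.104 m and x of shim_far_left in the frame of plate between 0.062 and 0.09 m) and distance of each of shim_near_left, shim_near_right, shim_far_right from where it was at the start of the episode below 0.01 m) or ((y of shim_far_right in the frame of plate above -0.104 m and x of shim_far_right in the frame of plate between 0.062 and 0.09 m) and distance of each of shim_near_left, shim_near_right, shim_far_left from where it was at the start of the episode below 0.01 m)) and angle between plate's own z axis and vertical below 0.012 rad and distance of plate from where it was at the start of the episode below 0.012 m and linear speed of plate below 0.01 m/s and distance of each of vial, jar, spatula, wash_bottle, beaker, screwdriver from where it was at the start of the episode below 0.03 m); the robot touches nothing.
It fails at once if a second shim is disturbed (moved over 10 mm) (distance of each of shim_near_left, shim_near_right from where it was at the start of the episode above 0.01 m or distance of each of shim_near_left, shim_far_left from where it was at the start of the episode above 0.01 m or distance of each of shim_near_left, shim_far_right from where it was at the start of the episode above 0.01 m or distance of each of shim_near_right, shim_far_left from where it was at the start of the episode above 0.01 m or distance of each of shim_near_right, shim_far_right from where it was at the start of the episode above 0.01 m or distance of each of shim_far_left, shim_far_right from where it was at the start of the episode above 0.01 m).
It fails at once if a shim is picked up or tipped over ((height (world z) of shim_near_left above 0.015 m or angle between shim_near_left's own z axis and vertical above 0.4 rad) or (height (world z) of shim_near_right above 0.015 m or angle between shim_near_right's own z axis and vertical above 0.4 rad) or (height (world z) of shim_far_left above 0.015 m or angle between shim_far_left's own z axis and vertical above 0.4 rad) or (height (world z) of shim_far_right above 0.015 m or angle between shim_far_right's own z axis and vertical above 0.4 rad)).
It fails at once if the plate is lifted or shoved out of place (height (world z) of plate above 0.008 m or distance of plate from where it was at the start of the episode above 0.025 m).
It fails at once if a bystander is knocked or moved over 30 mm (distance of any of vial, jar, spatula, wash_bottle, beaker, screwdriver from where it was at the start of the episode above 0.03 m).
It also fails if it takes over 72 s, if anything falls off the work surface, if the arm or the gripper's body presses on something with over 40 N, if the wrist force passes 120 N, or if a joint passes its speed limit or range.

### The arm

A 6-joint arm with a two-finger parallel gripper is mounted at the origin on the work surface. World frame = base frame: x ahead of the robot, y to its left, z up, the work surface at z = 0. Lengths are in mm, angles in rad, forces in N, time in s.
With the tool pointing down it reaches from about 300 to 775 mm from the base axis. Payload 14.6 kg.
Tool frame: the origin (TCP) lies on the centre line of the jaws, within the pads' length; the fingertips stand manip.finger_overhang ahead of it and the grasp point (between the pads) lies 11 mm behind it (manip.finger_overhang is the distance from the TCP to the fingertips, in mm); y points along the fingers, x is the direction in which the jaws open and shut, and the axes are right-handed (so a half turn about y gives the same grasp; the last joint's range is limited). The gripper opens to 94 mm and grips with 3 to 60 N. Pads are 16 mm wide; open, the fingers measure 119 mm over their backs; the gripper's body (75 mm by 177 mm) begins 78 mm behind the grasp point.
Start: joints at [-1.358, 0.3, 1.521, -0, 1.321, -0.067], TCP at [151.883, -528.603, 213.446] pointing down, gripper open.
Joint ranges: [-3.03, 3.03], [-0.79, 2.21], [0.23, 2.52], [-1.04, 4.18], [0, 3.07], [-2.55, 2.55]. Speed limits (rad/s): [2.22, 2.22, 2.57, 3.14, 3.14, 3.14].

### API

Orientations are given as [roll, pitch, yaw] about the fixed x, y, z axes, in that order (R = Rz(yaw) Ry(pitch) Rx(roll)).
In Python, from cell import monitor, viewer, ticket, manip gives the robot as it stands.
- The arm moves only by the shell command python3 -m jog 'ROWS' [FORCE]. ROWS is JSON, a list of rows, each an object of numbers: "grip": the finger opening in cm, from 0 to 9.4; "dx", "dy", "dz": the shift along the tool's x, y, z in cm; "spin": the turn about the tool's y in degrees. In form: [{"grip": .., "dx": .., "dy": .., "dz": .., "spin": ..}, ...]. A call has 1 to 20 rows; each row is the pose to reach, as a shift and turn from the pose commanded when the call began, along the tool's axes at that moment; what a row does not reach only later rows make up. A row lasts 1/8 s, in which the tool goes at most 62.5 mm and 10.7 degrees, less where a joint would pass 70% of its speed; a pose out of reach is approached as far as the arm can. A call with a gripper value outside its range is refused whole. The fingers move at their own pace and stop on an object; FORCE is the grip in N (left out, the last holds). Time passes only in rows, so rows that repeat a pose let the fingers close. It gives the time, the measured TCP pose, the force and the opening at its end, in the units of the state.
- monitor.read_state(): the state, without advancing time (a new reading comes with each control period).
- viewer.camera(name): name is "scene" or "top" or "wrist"; returns a dict with "color" (480x640x3 uint8, red, green, blue), "vertical_fov" (degrees; the focal length in pixels is half the picture's height over the tangent of half this angle, whatever the lens; pixels are square), "cx", "cy" (the principal point, pixels), "k1" (the pictures are not rectified: a ray, as slopes to the right and down, at radius r is drawn at 1 + k1 r^2 times it, then the intrinsics apply), "rvec" (rotation vector, rad) and "tvec" (3), from world to camera coordinates, as OpenCV has them. Camera axes: x right, y down, z forward; pixel columns grow to the right and rows downward; lengths in mm; the calibration is good to about 2 mm. A picture is of the moment at which its call begins. There is no depth.
- ticket.sign_off(): hands the job in, once; it reports no verdict.
The state is a dict: "clock": time; "joints": joint angles; "qd": joint speeds; "effort": joint torques, N m; "eef_pos": TCP position; "eef_rot": TCP orientation; "wrist_force": force on the tool from outside, world axes, zero at the start; "moment": the same for the moment, N m; "finger_gap": finger opening in mm.
Only numpy, scipy, OpenCV 4.12 (cv2) and the standard library are available. Lean on these libraries where they do the work, as an engineer would, in place of code of your own. Each camera call takes 0.05 s, during which the arm holds its last target. There are 200 camera calls.

## Working session

There is one attempt and no reset: what is moved stays moved. The work goes in short steps, Python scripts to look and compute and a shell command to move; the robot and the scene stay as the last step left them, time stands still between calls to the robot, and variables do not carry over. Pictures are saved under pics/ and viewed, about 8 in all and at most 12, crops included, and the job is handed in when it is done.

```bash
ls; mkdir -p pics; cat > h.py <<'E'
import numpy as np, cv2
from cell import monitor, viewer, ticket, manip
from scipy.spatial.transform import Rotation as Ro
def cam(n,save=None):
    c=viewer.camera(n)
    if save: cv2.imwrite('pics/'+save,c['color'][:,:,::-1])
    return c
def KD(c):
    f=240/np.tan(np.radians(c['vertical_fov'])/2)
    return np.array([[f,0,c['cx']],[0,f,c['cy']],[0,0,1.]]),np.array([c['k1'],0,0,0.])
def proj(c,P):
    K,D=KD(c);return cv2.projectPoints(np.float64(P).reshape(-1,1,3),np.float64(c['rvec']),np.float64(c['tvec']),K,D)[0][:,0]
def unproj(c,px,z):
    K,D=KD(c);p=cv2.undistortPoints(np.float64(px).reshape(-1,1,2),K,D)[:,0]
    R=cv2.Rodrigues(np.float64(c['rvec']))[0];o=-R.T@np.float64(c['tvec']).ravel()
    d=np.c_[p,np.ones(len(p))]@R
    return o+d*((np.asarray(z)-o[2])/d[:,2])[:,None]
def st():
    s=monitor.read_state();print({k:np.round(s[k],3).tolist() for k in ('clock','joints','eef_pos','eef_rot','wrist_force','finger_gap')});return s
E
python3 - <<'E'
from h import *
s=st();print(manip.finger_overhang, Ro.from_euler('xyz',s['eef_rot']).as_matrix().round(3))
for n in('top','scene'):
    c=cam(n,n+'0.png');print(n,c['vertical_fov'],c['cx'],c['cy'],c['k1'],c['rvec'],c['tvec'])
E
```

```text
pics
{'clock': 0.0, 'joints': [-1.358, 0.3, 1.522, -0.0, 1.321, -0.067], 'eef_pos': [151.844, -528.363, 212.88], 'eef_rot': [-1.571, 0.001, -1.291], 'wrist_force': [0.603, -0.006, -0.33], 'finger_gap': 94.074}
8.0 [[ 0.276 -0.     0.961]
 [-0.961  0.001  0.276]
 [-0.001 -1.     0.   ]]
top 52.91566397350898 325.8171976324979 234.79259274696796 0.04440989955691174 [ 2.16000275 -2.19643162  0.12993329] [   3.22322625  464.99261145 1028.40746775]
scene 42.579039396842575 322.7758906864192 237.24328590021082 -0.12212427730814977 [ 2.03938598  1.69161179 -0.50537537] [-106.79668844 -352.7765981  1685.02811714]
```

View pics/top0.png

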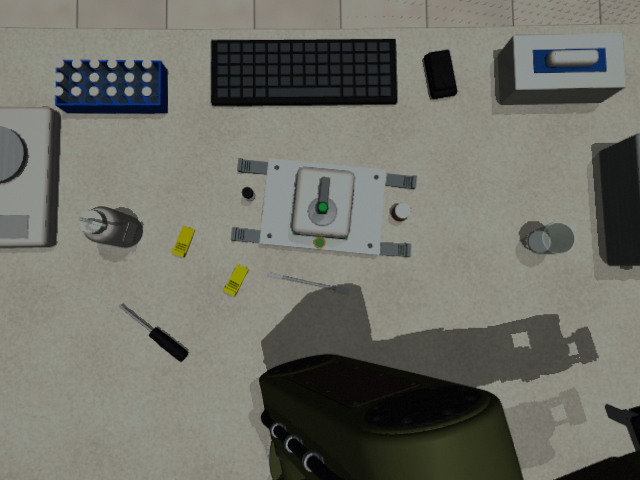

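View pics/scene0.png

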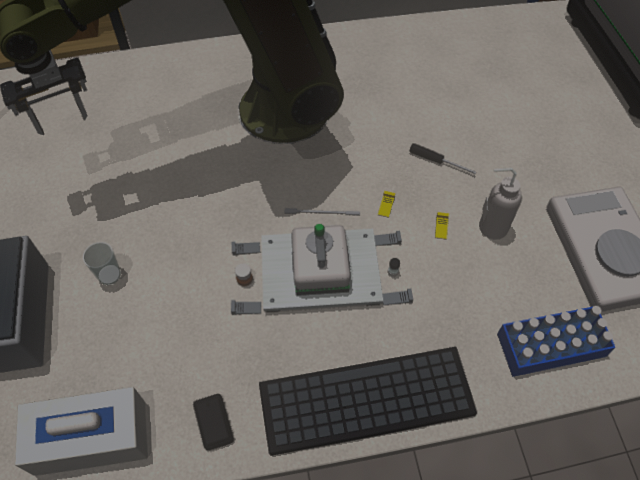

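The top view puts +x up and +y left. The plate's corners are at about (269,159), (386,168), (378,255) and (261,245). The four grey shims lie left and right of them, and the yellow look-alikes are at (183,242) and (236,280). I'll crop in to refine this.

```bash
python3 - <<'E'
from h import *
im=cv2.imread('pics/top0.png');cv2.imwrite('pics/top0c.png',cv2.resize(im[145:265,225:425],None,fx=4,fy=4,interpolation=cv2.INTER_CUBIC))
E
```

```text
(no output)
```

View pics/top0c.png

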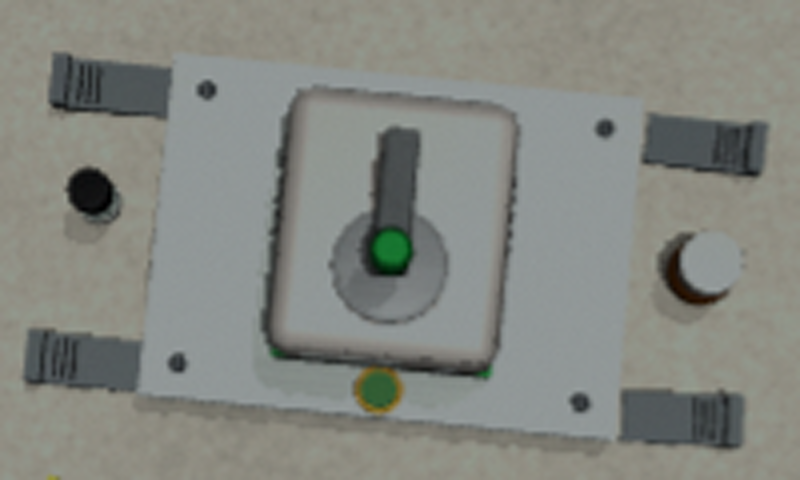

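```bash
cat > geo.py <<'E'
from h import *
import json
c=cam('top')
f=lambda L:np.array(L)/4.+[225,145]-0.375
C=unproj(c,f([(174,54),(641,98),(618,438),(138,394)]),27)[:,:2] # FL FR NR NL
L=unproj(c,f([(52,82),(766,148),(742,418),(27,356)]),16)[:,:2]
o=C.mean(0); yv=(C[0]-C[1])+(C[3]-C[2]);yaw=np.arctan2(-yv[0],yv[1])
R=np.array([[np.cos(yaw),-np.sin(yaw)],[np.sin(yaw),np.cos(yaw)]])
names=['FL','FR','NR','NL'];sx=[1,1,-1,-1];sy=[1,-1,-1,1]
print('o',o,'yaw',yaw)
print('corners in plate',((C-o)@R).round(1).tolist());print('lips in plate',((L-o)@R).round(1).tolist())
P={n:(o+R@[82*a,116*b]) for n,a,b in zip(names,sx,sy)}
print('press',{k:v.round(1).tolist() for k,v in P.items()});print('lip',L.round(1).tolist())
for n,px,z in(('vial',(247,189),48),('jar',(402,208),45),('wash',(90,222),200),('beaker',(540,240),90)): print(n,unproj(c,[px],z)[0].round())
E
python3 geo.py
```

```text
o [528.4495898    0.73919866] yaw -0.10843769477447923
corners in plate [[94.3, 129.7], [94.1, -128.6], [-94.1, -131.0], [-94.3, 129.9]]
lips in plate [[74.7, 196.6], [75.2, -201.4], [-76.1, -199.3], [-78.3, 193.6]]
press {'FL': [622.5, 107.2], 'FR': [597.4, -123.5], 'NR': [434.4, -105.7], 'NL': [459.5, 124.9]}
lip [[624.0, 188.1], [581.4, -207.7], [431.2, -189.1], [471.6, 201.7]]
vial [564. 163.  48.]
jar [ 518. -169.   45.]
wash [477. 419. 200.]
beaker [ 441. -440.   90.]
```

```bash
R='{"grip":0,"dx":-32.8,"dy":0,"dz":38.8,"spin":22.2}'; python3 -m jog '[{"grip":0,"dx":-32.8,"dy":0,"dz":38.8,"spin":22.2},{"grip":0,"dx":-32.8,"dy":0,"dz":38.8,"spin":22.2},{"grip":0,"dx":-32.8,"dy":0,"dz":38.8,"spin":22.2},{"grip":0,"dx":-32.8,"dy":0,"dz":38.8,"spin":22.2},{"grip":0,"dx":-32.8,"dy":0,"dz":38.8,"spin":22.2},{"grip":0,"dx":-32.8,"dy":0,"dz":38.8,"spin":22.2},{"grip":0,"dx":-32.8,"dy":0,"dz":38.8,"spin":22.2},{"grip":0,"dx":-32.8,"dy":0,"dz":38.8,"spin":22.2},{"grip":0,"dx":-32.8,"dy":0,"dz":38.8,"spin":22.2},{"grip":0,"dx":-32.8,"dy":0,"dz":38.8,"spin":22.2},{"grip":0,"dx":-32.8,"dy":0,"dz":38.8,"spin":22.2},{"grip":0,"dx":-32.8,"dy":0,"dz":38.8,"spin":22.2},{"grip":0,"dx":-32.8,"dy":7,"dz":38.8,"spin":22.2},{"grip":0,"dx":-32.8,"dy":13,"dz":38.8,"spin":22.2},{"grip":0,"dx":-32.8,"dy":15,"dz":38.8,"spin":22.2},{"grip":0,"dx":-32.8,"dy":15,"dz":38.8,"spin":22.2}]' 15; python3 -c "
from h import *;st();cam('wrist','w1.png')"
```

```text
clock: 2.15
eef_pos: [433.2, -106.6, 62.3]
eef_rot: [-1.574, 0.001, -1.68]
wrist_force: [-0.6, -0.4, 0.4]
finger_gap: 0.6
{'clock': 2.15, 'joints': [-0.323, 0.275, 1.95, -0.0, 0.92, 1.356], 'eef_pos': [433.161, -106.579, 62.326], 'eef_rot': [-1.574, 0.001, -1.68], 'wrist_force': [-0.56, -0.392, 0.432], 'finger_gap': 0.594}
```

View pics/w1.png

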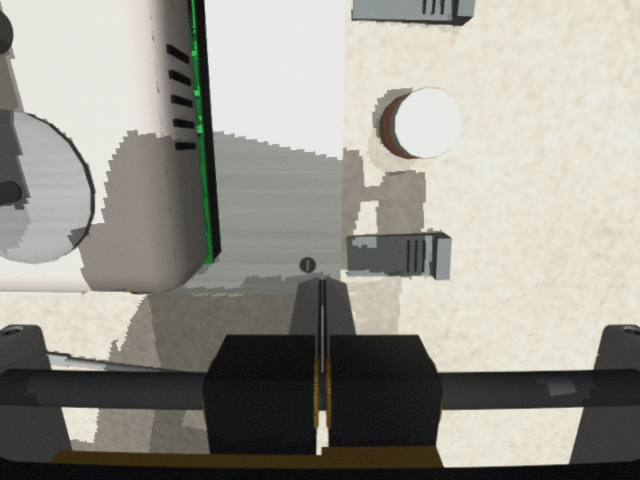

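The wrist view shows closed fingers at the near-right corner, whose screw is at (307,264). Its shim is on the right at (400,257). The position agrees with the measurement, so I press.

```bash
python3 -m jog '[{"grip":0,"dy":1.5},{"grip":0,"dy":2.4},{"grip":0,"dy":2.7},{"grip":0,"dy":2.8},{"grip":0,"dy":2.8}]'; python3 -m jog '[{"grip":0,"dy":0.1},{"grip":0,"dy":0.1}]'
```

```text
validation failed for argument at $[0]...
validation failed for argument at $[0]...
```

```bash
python3 -m jog '[{"grip":0,"dx":0,"dy":1.5,"dz":0,"spin":0},{"grip":0,"dx":0,"dy":2.4,"dz":0,"spin":0},{"grip":0,"dx":0,"dy":2.7,"dz":0,"spin":0},{"grip":0,"dx":0,"dy":2.8,"dz":0,"spin":0},{"grip":0,"dx":0,"dy":2.8,"dz":0,"spin":0}]'; python3 -m jog '[{"grip":0,"dx":0,"dy":0.1,"dz":0,"spin":0},{"grip":0,"dx":0,"dy":0.1,"dz":0,"spin":0}]';  python3 -m jog '[{"grip":0,"dx":0,"dy":0.1,"dz":0,"spin":0},{"grip":0,"dx":0,"dy":0.1,"dz":0,"spin":0}]'
```

```text
clock: 2.82
eef_pos: [434.3, -106.2, 35.6]
eef_rot: [-1.57, -0.0, -1.678]
wrist_force: [0.6, -0.5, 0.6]
finger_gap: 0.6
clock: 3.08
eef_pos: [434.4, -106.3, 35.2]
eef_rot: [-1.57, -0.0, -1.678]
wrist_force: [-3.4, 1.3, 10.8]
finger_gap: 0.5
clock: 3.32
eef_pos: [434.6, -106.3, 35.0]
eef_rot: [-1.57, -0.0, -1.678]
wrist_force: [-10.0, 2.3, 27.3]
finger_gap: 0.3
```

Near-right bears: 27 N with under 0.5 mm of give. Next is far-right, 164 mm along tool z.

```bash
python3 -m jog '[{"grip":0,"dx":0,"dy":-3,"dz":0,"spin":0},{"grip":0,"dx":0,"dy":-6,"dz":0,"spin":0},{"grip":0,"dx":0,"dy":-6,"dz":6,"spin":0},{"grip":0,"dx":0,"dy":-6,"dz":12,"spin":0},{"grip":0,"dx":0,"dy":-6,"dz":16.3,"spin":0},{"grip":0,"dx":0,"dy":-4,"dz":16.3,"spin":0},{"grip":0,"dx":0,"dy":-1.5,"dz":16.3,"spin":0},{"grip":0,"dx":0,"dy":-0.5,"dz":16.3,"spin":0},{"grip":0,"dx":0,"dy":-0.2,"dz":16.3,"spin":0},{"grip":0,"dx":0,"dy":-0.2,"dz":16.3,"spin":0}]'; python3 -m jog '[{"grip":0,"dx":0,"dy":0.1,"dz":0,"spin":0},{"grip":0,"dx":0,"dy":0.1,"dz":0,"spin":0}]';  python3 -m jog '[{"grip":0,"dx":0,"dy":0.1,"dz":0,"spin":0},{"grip":0,"dx":0,"dy":0.1,"dz":0,"spin":0}]'
```

```text
clock: 4.58
eef_pos: [596.6, -123.8, 36.2]
eef_rot: [-1.57, -0.0, -1.679]
wrist_force: [0.3, -0.9, -0.2]
finger_gap: 0.8
clock: 4.82
eef_pos: [596.7, -123.8, 35.3]
eef_rot: [-1.569, -0.0, -1.678]
wrist_force: [-0.4, -0.1, 5.4]
finger_gap: 0.4
clock: 5.08
eef_pos: [596.8, -123.9, 35.2]
eef_rot: [-1.569, -0.0, -1.678]
wrist_force: [-5.9, 0.8, 15.8]
finger_gap: 0.6
```

Far-right bears as well. For far-left I lift higher, so the gripper body clears the knob.

```bash
python3 -m jog '[{"grip":0,"dx":0,"dy":-5,"dz":0,"spin":0},{"grip":0,"dx":0,"dy":-10,"dz":0,"spin":0},{"grip":0,"dx":-6,"dy":-10,"dz":0,"spin":0},{"grip":0,"dx":-12,"dy":-10,"dz":0,"spin":0},{"grip":0,"dx":-18,"dy":-10,"dz":0,"spin":0},{"grip":0,"dx":-23.2,"dy":-10,"dz":0,"spin":0},{"grip":0,"dx":-23.2,"dy":-6,"dz":0,"spin":0},{"grip":0,"dx":-23.2,"dy":-2,"dz":0,"spin":0},{"grip":0,"dx":-23.2,"dy":-0.8,"dz":0,"spin":0},{"grip":0,"dx":-23.2,"dy":-0.2,"dz":0,"spin":0},{"grip":0,"dx":-23.2,"dy":-0.2,"dz":0,"spin":0}]'; python3 -m jog '[{"grip":0,"dx":0,"dy":0.1,"dz":0,"spin":0},{"grip":0,"dx":0,"dy":0.1,"dz":0,"spin":0}]';  python3 -m jog '[{"grip":0,"dx":0,"dy":0.1,"dz":0,"spin":0},{"grip":0,"dx":0,"dy":0.1,"dz":0,"spin":0}]'
```

```text
clock: 6.45
eef_pos: [621.8, 106.8, 36.5]
eef_rot: [-1.569, 0.0, -1.679]
wrist_force: [-0.2, -0.3, 2.3]
finger_gap: 0.4
clock: 6.7
eef_pos: [621.7, 106.9, 35.3]
eef_rot: [-1.569, 0.0, -1.679]
wrist_force: [-0.6, -0.2, 1.6]
finger_gap: 0.5
clock: 6.95
eef_pos: [621.7, 106.9, 35.2]
eef_rot: [-1.569, 0.0, -1.678]
wrist_force: [-5.7, -0.7, 13.3]
finger_gap: 1.0
```

Far-left bears too, so near-left should be the one.

```bash
python3 -m jog '[{"grip":0,"dx":0,"dy":-5,"dz":0,"spin":0},{"grip":0,"dx":0,"dy":-7,"dz":0,"spin":0},{"grip":0,"dx":0,"dy":-7,"dz":-6,"spin":0},{"grip":0,"dx":0,"dy":-7,"dz":-12,"spin":0},{"grip":0,"dx":0,"dy":-7,"dz":-16.4,"spin":0},{"grip":0,"dx":0,"dy":-4,"dz":-16.4,"spin":0},{"grip":0,"dx":0,"dy":-1.5,"dz":-16.4,"spin":0},{"grip":0,"dx":0,"dy":-0.5,"dz":-16.4,"spin":0},{"grip":0,"dx":0,"dy":-0.2,"dz":-16.4,"spin":0},{"grip":0,"dx":0,"dy":-0.2,"dz":-16.4,"spin":0}]'; python3 -m jog '[{"grip":0,"dx":0,"dy":0.1,"dz":0,"spin":0},{"grip":0,"dx":0,"dy":0.1,"dz":0,"spin":0}]';  python3 -m jog '[{"grip":0,"dx":0,"dy":0.1,"dz":0,"spin":0},{"grip":0,"dx":0,"dy":0.1,"dz":0,"spin":0}]'
```

```text
clock: 8.2
eef_pos: [458.5, 124.6, 35.9]
eef_rot: [-1.57, 0.0, -1.678]
wrist_force: [0.2, -0.5, 0.2]
finger_gap: 0.9
clock: 8.45
eef_pos: [458.6, 124.6, 35.0]
eef_rot: [-1.57, 0.0, -1.678]
wrist_force: [0.3, -0.5, 2.6]
finger_gap: 0.4
clock: 8.7
eef_pos: [458.4, 124.7, 33.7]
eef_rot: [-1.57, 0.0, -1.678]
wrist_force: [-0.1, 2.4, 3.4]
finger_gap: 0.6
```

It gives at 3 N. I go on down to its stop, about 4 mm.

```bash
python3 -m jog '[{"grip":0,"dx":0,"dy":0.1,"dz":0,"spin":0},{"grip":0,"dx":0,"dy":0.2,"dz":0,"spin":0},{"grip":0,"dx":0,"dy":0.2,"dz":0,"spin":0}]';  python3 -m jog '[{"grip":0,"dx":0,"dy":0.1,"dz":0,"spin":0},{"grip":0,"dx":0,"dy":0.1,"dz":0,"spin":0}]';  python3 -m jog '[{"grip":0,"dx":0,"dy":0.06,"dz":0,"spin":0},{"grip":0,"dx":0,"dy":0.06,"dz":0,"spin":0},{"grip":0,"dx":0,"dy":0.06,"dz":0,"spin":0}]'
```

```text
clock: 9.07
eef_pos: [458.1, 124.6, 31.4]
eef_rot: [-1.571, 0.0, -1.678]
wrist_force: [0.1, 3.4, 3.8]
finger_gap: 0.6
clock: 9.32
eef_pos: [458.1, 124.6, 30.6]
eef_rot: [-1.571, 0.0, -1.678]
wrist_force: [-1.2, 1.4, 6.6]
finger_gap: 0.7
clock: 9.7
eef_pos: [458.2, 124.7, 30.4]
eef_rot: [-1.571, 0.0, -1.678]
wrist_force: [-4.7, 1.8, 13.9]
finger_gap: 0.5
```

The corner went down about 4.8 mm, so step 1 is met and near-left is the rocking foot. I release it, hover outside that shim's lip and look.

```bash
python3 -m jog '[{"grip":0,"dx":0,"dy":-1,"dz":0,"spin":0},{"grip":0,"dx":0,"dy":-5,"dz":0,"spin":0},{"grip":0,"dx":-5,"dy":-6,"dz":0.5,"spin":0},{"grip":0,"dx":-10.8,"dy":-6,"dz":0.5,"spin":0},{"grip":0,"dx":-10.8,"dy":-6,"dz":0.5,"spin":0},{"grip":0,"dx":-10.8,"dy":-6,"dz":0.5,"spin":0}]'; python3 - <<'E'
from h import *
s=st();c=cam('wrist','w2.png')
print(proj(c,[[471.6,201.7,16],s['eef_pos']]).round())
E
```

```text
clock: 10.45
eef_pos: [474.3, 230.8, 89.5]
eef_rot: [-1.572, -0.001, -1.678]
wrist_force: [0.0, -1.5, -0.1]
finger_gap: 0.3
{'clock': 10.45, 'joints': [0.384, 0.39, 1.711, -0.0, 1.042, 2.062], 'eef_pos': [474.305, 230.844, 89.499], 'eef_rot': [-1.572, -0.001, -1.678], 'wrist_force': [0.023, -1.501, -0.08], 'finger_gap': 0.343}
[[363. 256.]
 [322. 300.]]
```

View pics/w2.png

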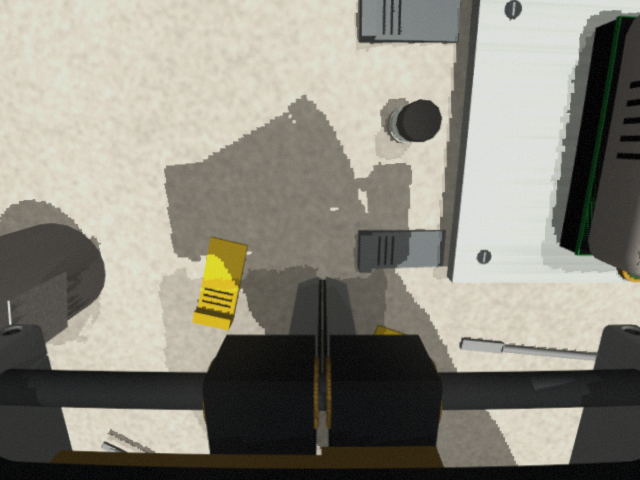

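The wrist view shows the grey lip's outer top edge at (359,231)–(359,271). There is a yellow look-alike at (220,283) and another at (390,330). I convert these to plate-frame distances.

```bash
python3 - <<'E'
from h import *
s=monitor.read_state();c=cam('wrist');t=cam('top')
yaw=-0.1084;o=np.array([528.45,.74]);R=np.array([[np.cos(yaw),-np.sin(yaw)],[np.sin(yaw),np.cos(yaw)]])
pl=lambda w:((w[:,:2]-o)@R).round(1).tolist()
print('lip',pl(unproj(c,[(359,231),(359,271)],16)),'plate corner',pl(unproj(c,[(450,281)],27)))
print('screw',pl(unproj(c,[(484,257)],27)))
print('yellow wrist',pl(unproj(c,[(247,243),(233,329),(376,327)],5)))
print('yellow top',pl(unproj(t,[(175,226),(196,230),(190,259),(172,254),(235,264),(249,268),(238,297),(223,292)],5)))
print('tcp',pl(np.array([s['eef_pos']])))
E
```

```text
lip [[-59.7, 196.7], [-89.4, 195.9]] plate corner [[-92.9, 133.2]]
screw [[-75.4, 111.3]]
yellow wrist [[-71.4, 277.9], [-142.1, 293.2], [-140.3, 179.9]]
yellow top [[-72.0, 320.2], [-76.5, 273.7], [-141.2, 279.1], [-133.8, 319.1], [-143.2, 180.4], [-149.2, 149.0], [-214.0, 166.0], [-206.2, 199.5]]
tcp [[-78.5, 222.5]]
```

```bash
python3 -m jog '[{"grip":0,"dx":0,"dy":3,"dz":0.3,"spin":0},{"grip":0,"dx":0,"dy":6,"dz":0.3,"spin":0},{"grip":0,"dx":0,"dy":7.2,"dz":0.3,"spin":0},{"grip":0,"dx":0,"dy":7.6,"dz":0.3,"spin":0},{"grip":0,"dx":0,"dy":7.6,"dz":0.3,"spin":0}]';  python3 -m jog '[{"grip":0,"dx":0.6,"dy":0,"dz":0,"spin":0},{"grip":0,"dx":1.2,"dy":0,"dz":0,"spin":0},{"grip":0,"dx":1.6,"dy":0,"dz":0,"spin":0},{"grip":0,"dx":2.0,"dy":0,"dz":0,"spin":0},{"grip":0,"dx":2.4,"dy":0,"dz":0,"spin":0}]'
```

```text
clock: 11.22
eef_pos: [478.1, 231.0, 14.6]
eef_rot: [-1.57, 0.0, -1.679]
wrist_force: [0.5, -0.5, -0.1]
finger_gap: 0.4
clock: 11.85
eef_pos: [475.1, 207.0, 13.9]
eef_rot: [-1.571, 0.0, -1.678]
wrist_force: [-0.1, 0.1, 1.0]
finger_gap: 0.6
```

```bash
python3 -m jog '[{"grip":0,"dx":0.4,"dy":0,"dz":0,"spin":0},{"grip":0,"dx":0.8,"dy":0,"dz":0,"spin":0},{"grip":0,"dx":1.2,"dy":0,"dz":0,"spin":0},{"grip":0,"dx":1.2,"dy":0,"dz":0,"spin":0}]'; python3 -m jog '[{"grip":0,"dx":0.3,"dy":0,"dz":0,"spin":0},{"grip":0,"dx":0.6,"dy":0,"dz":0,"spin":0},{"grip":0,"dx":0.6,"dy":0,"dz":0,"spin":0}]'; python3 -c "
from h import *;cam('scene','s1.png')
im=cv2.imread('pics/s1.png')[190:330,220:480];cv2.imwrite('pics/s1c.png',cv2.resize(im,None,fx=3,fy=3,interpolation=cv2.INTER_CUBIC))"
```

```text
clock: 12.35
eef_pos: [473.8, 195.0, 13.8]
eef_rot: [-1.571, -0.0, -1.679]
wrist_force: [-0.2, -0.7, -0.9]
finger_gap: 0.2
clock: 12.72
eef_pos: [473.2, 189.1, 13.8]
eef_rot: [-1.571, -0.0, -1.679]
wrist_force: [0.6, -0.1, 0.2]
finger_gap: 0.4
```

View pics/s1c.png

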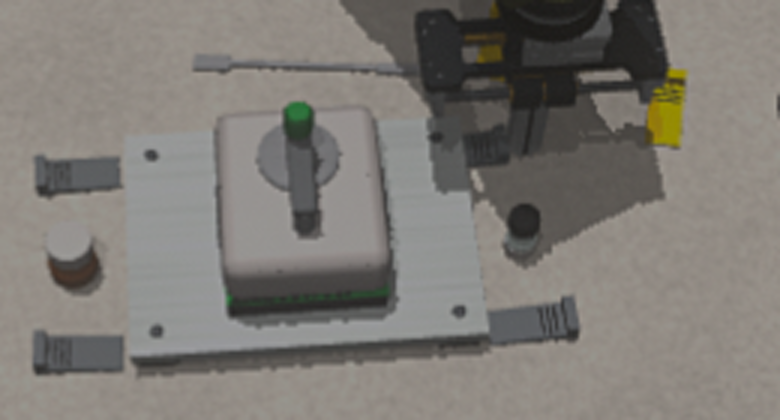

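The shim is sliding in under the near-left corner, and its lip at (500,147) is against the finger. I keep pushing in small steps until it resists.

```bash
python3 -m jog '[{"grip":0,"dx":0.2,"dy":0,"dz":0,"spin":0},{"grip":0,"dx":0.4,"dy":0,"dz":0,"spin":0},{"grip":0,"dx":0.4,"dy":0,"dz":0,"spin":0}]'; python3 -m jog '[{"grip":0,"dx":0.2,"dy":0,"dz":0,"spin":0},{"grip":0,"dx":0.3,"dy":0,"dz":0,"spin":0},{"grip":0,"dx":0.3,"dy":0,"dz":0,"spin":0}]'; python3 -m jog '[{"grip":0,"dx":0.1,"dy":0,"dz":0,"spin":0},{"grip":0,"dx":0.2,"dy":0,"dz":0,"spin":0},{"grip":0,"dx":0.2,"dy":0,"dz":0,"spin":0}]'
```

```text
clock: 13.15
eef_pos: [472.8, 185.2, 13.8]
eef_rot: [-1.571, -0.0, -1.679]
wrist_force: [-0.1, -0.1, -0.1]
finger_gap: 0.6
clock: 13.52
eef_pos: [472.5, 182.4, 13.9]
eef_rot: [-1.571, 0.0, -1.679]
wrist_force: [0.7, 2.3, 0.0]
finger_gap: 0.1
clock: 13.9
eef_pos: [472.4, 181.0, 14.0]
eef_rot: [-1.57, 0.001, -1.679]
wrist_force: [0.9, 7.6, -1.7]
finger_gap: 0.1
```

Resistance rose to 7.6 N with the thin edge near 95.6 mm, which is snug. I back off, lift and look.

```bash
python3 -m jog '[{"grip":0,"dx":-1,"dy":0,"dz":0,"spin":0},{"grip":0,"dx":-3,"dy":0,"dz":0,"spin":0},{"grip":0,"dx":-3,"dy":-4,"dz":0,"spin":0},{"grip":0,"dx":-3,"dy":-8,"dz":0,"spin":0},{"grip":0,"dx":-3,"dy":-8,"dz":0,"spin":0},{"grip":0,"dx":-3,"dy":-8,"dz":0,"spin":0}]'; python3 -c "
from h import *;st();cam('wrist','w3.png')"
```

```text
clock: 14.65
eef_pos: [475.1, 210.7, 93.1]
eef_rot: [-1.572, -0.0, -1.678]
wrist_force: [-0.2, 0.5, -0.0]
finger_gap: 0.6
{'clock': 14.65, 'joints': [0.347, 0.369, 1.731, -0.0, 1.043, 2.025], 'eef_pos': [475.077, 210.673, 93.119], 'eef_rot': [-1.572, -0.0, -1.678], 'wrist_force': [-0.162, 0.496, -0.04], 'finger_gap': 0.607}
```

View pics/w3.png

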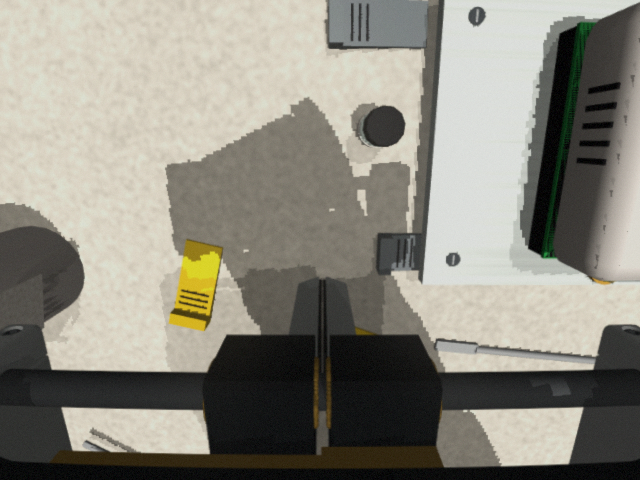

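The shim is in straight: lip outer edge at (378,254), plate corner at (421,283), about 30 mm outside the plate, so the thin edge is near 95 mm. Now the firm press on that corner.

```bash
python3 -c "
from h import *
c=cam('wrist');yaw=-0.1084;o=np.array([528.45,.74]);R=np.array([[np.cos(yaw),-np.sin(yaw)],[np.sin(yaw),np.cos(yaw)]])
pl=lambda w:((w[:,:2]-o)@R).round(1).tolist()
print('lip',pl(unproj(c,[(378,234),(378,274)],16)),'corner',pl(unproj(c,[(421,283)],27)),'screw',pl(unproj(c,[(453,259)],27)))"
python3 -m jog '[{"grip":0,"dx":4,"dy":0,"dz":-0.3,"spin":0},{"grip":0,"dx":8.7,"dy":0,"dz":-0.6,"spin":0},{"grip":0,"dx":8.7,"dy":3,"dz":-0.6,"spin":0},{"grip":0,"dx":8.7,"dy":5,"dz":-0.6,"spin":0},{"grip":0,"dx":8.7,"dy":5.6,"dz":-0.6,"spin":0},{"grip":0,"dx":8.7,"dy":5.7,"dz":-0.6,"spin":0},{"grip":0,"dx":8.7,"dy":5.7,"dz":-0.6,"spin":0}]'; python3 -m jog '[{"grip":0,"dx":0,"dy":0.1,"dz":0,"spin":0},{"grip":0,"dx":0,"dy":0.1,"dz":0,"spin":0}]'; python3 -m jog '[{"grip":0,"dx":0,"dy":0.1,"dz":0,"spin":0},{"grip":0,"dx":0,"dy":0.1,"dz":0,"spin":0}]'
```

```text
lip [[-60.1, 162.9], [-90.3, 161.7]] corner [[-93.0, 132.7]] screw [[-75.2, 111.7]]
clock: 15.62
eef_pos: [460.4, 124.5, 37.3]
eef_rot: [-1.57, 0.0, -1.678]
wrist_force: [0.7, 0.1, 0.3]
finger_gap: 0.6
clock: 15.88
eef_pos: [460.3, 124.4, 36.1]
eef_rot: [-1.57, 0.0, -1.678]
wrist_force: [0.5, 0.2, 0.4]
finger_gap: 0.4
clock: 16.12
eef_pos: [460.3, 124.4, 35.2]
eef_rot: [-1.57, 0.0, -1.678]
wrist_force: [-2.4, -0.9, 6.2]
finger_gap: 0.9
```

```bash
python3 -m jog '[{"grip":0,"dx":0,"dy":0.1,"dz":0,"spin":0},{"grip":0,"dx":0,"dy":0.1,"dz":0,"spin":0},{"grip":0,"dx":0,"dy":0.1,"dz":0,"spin":0},{"grip":0,"dx":0,"dy":0.1,"dz":0,"spin":0}]'
```

```text
clock: 16.62
eef_pos: [460.4, 124.4, 35.0]
eef_rot: [-1.57, 0.0, -1.678]
wrist_force: [-7.0, -1.7, 19.3]
finger_gap: 0.7
```

It holds 19 N with about 0.2 mm of give. I release it, retreat and check.

```bash
python3 -m jog '[{"grip":0,"dx":0,"dy":-1,"dz":0,"spin":0},{"grip":0,"dx":0,"dy":-6,"dz":0,"spin":0},{"grip":0,"dx":0,"dy":-12,"dz":0,"spin":0},{"grip":0,"dx":-6,"dy":-12,"dz":-3,"spin":0},{"grip":0,"dx":-10,"dy":-12,"dz":-8,"spin":0},{"grip":0,"dx":-12,"dy":-12,"dz":-12,"spin":0},{"grip":0,"dx":-12,"dy":-12,"dz":-12,"spin":0},{"grip":0,"dx":-12,"dy":-12,"dz":-12,"spin":0},{"grip":0,"dx":-12,"dy":-12,"dz":-12,"spin":0}]'; python3 -c "
from h import *;cam('top','t2.png')
a,b=[cv2.resize(cv2.imread('pics/'+n)[145:300,160:425],None,fx=2.8,fy=1.9*1.0,interpolation=cv2.INTER_CUBIC) for n in('top0.png','t2.png')]
cv2.imwrite('pics/t2c.png',np.vstack([a,b]));print(a.shape)"
```

```text
clock: 17.75
eef_pos: [354.5, 256.0, 153.9]
eef_rot: [-1.571, -0.0, -1.68]
wrist_force: [0.8, -1.0, 1.2]
finger_gap: 0.3
(294, 742, 3)
```

View pics/t2c.png

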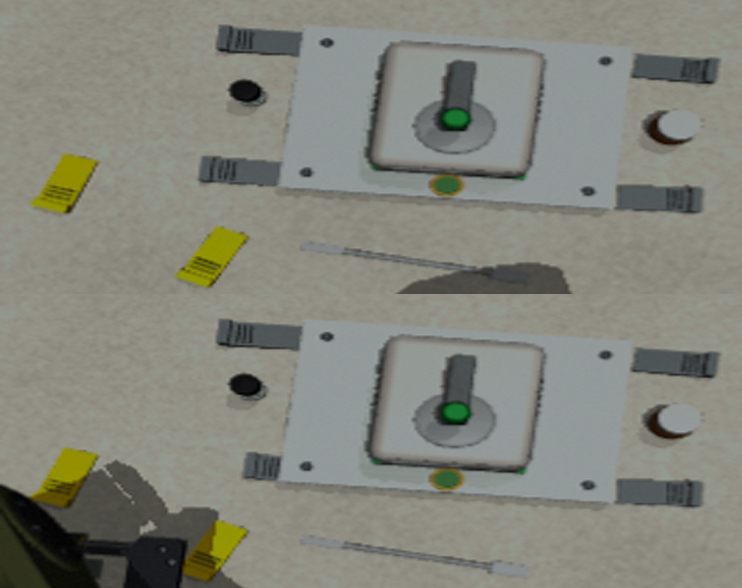

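Comparing before (top) and after (bottom), only the near-left shim has moved; it is now under its foot, with the lip at (262,466). The plate, other shims, vial, jar and look-alikes appear unmoved, and the arm is clear of everything.

```bash
python3 -c "
from h import *;print(ticket.sign_off())"
```

```text
the job is handed in; nothing more can be done
None
```

The near-left foot was the one that did not bear. I pushed its shim in snug, the corner no longer rocks, and the job is handed in (no verdict is reported).

- **Finding it:** Near-right, far-right and far-left gave under 1 mm, at 13 to 27 N. Near-left went down about 4.8 mm, moving at 3 to 4 N before it reached its stop.
- **Shimming:** I pushed the near-left shim straight in until it resisted at 7.6 N. Finger contact put its thin edge about 96 mm from the plate's middle line, and the wrist camera about 97 mm. Sideways it is about 1 mm off the foot's middle.
- **Pressing again:** That corner took 19 N with about 0.2 mm of give.
- **Last check:** In the final top picture the plate, the other three shims, the vial, jar, spatula and yellow look-alikes look unmoved, and the arm was clear. The wash bottle, beaker and screwdriver were outside that crop; the arm worked well away from them. No check failed.

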